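Pull the red button cap off the switch station

ROBOT

A 6-joint arm with a two-finger parallel gripper is mounted at the origin on a cart in front of the work surface, level with it; the furniture and walls round the work are solid. World frame = base frame: x ahead of the robot, y to its left, z up, the work surface at z = 0. Lengths are in m, angles in rad, forces in N, time in s.
With the tool pointing down it reaches from about 0.325 to 1 m from the base axis. Payload 5.1 kg.
Tool frame: the origin (TCP) lies on the front face of the gripper's body, between the roots of the fingers; the fingertips stand 73 mm ahead of it and the grasp point (between the pads) lies 54 mm ahead of it; z points along the fingers, y is the line along which they close (so a half turn about z gives the same grasp; the last joint's range is limited). The gripper opens to 85 mm and grips with 20 to 120 N. Pads are 22 mm wide; open, the fingers measure 114 mm over their backs; the gripper's body (76 mm by 85 mm) begins 54 mm behind the grasp point. The pads swing forward as they close: fully open they stand 13 mm farther back than shut.
Start: joints at [-1.233, 0.124, 1.65, -0, 1.367, -0.083], TCP at [0.265, -0.593, 0.304] pointing down, gripper open.
Joint ranges: [-2.61, 2.61], [-1.02, 2.33], [0.03, 2.71], [-1.35, 4.49], [0.32, 2.68], [-2.91, 2.91]. Speed limits (rad/s): [2.57, 2.57, 3.14, 3.14, 3.14, 3.14].

INTERFACE

Orientations are given as [roll, pitch, yaw] about the fixed x, y, z axes, in that order (R = Rz(yaw) Ry(pitch) Rx(roll)).
In Python, from station import r gives the robot as it stands.
- The arm moves only by the tool send_rows, never from a script. Its argument "series" is one flat list of numbers, 7 for each row, row after row: the shift along the tool's x, y, z in mm, then the turn, a rotation vector about the tool's x, y, z in rad, then the opening, from 0 (shut) to 1 (fully open). In form: [tx, ty, tz, wx, wy, wz, claw, tx, ty, tz, wx, wy, wz, claw, ...]. A call has exactly 8 rows; each row is the pose to reach, as a shift and turn from the pose commanded when the call began, along the tool's axes at that moment; what a row does not reach only later rows make up. A row lasts 1/8 s, in which the tool goes at most 62.5 mm and 10.7 degrees, less where a joint would pass 70% of its speed; a pose out of reach is approached as far as the arm can. A call with a gripper value outside its range is refused whole. The fingers move at their own pace and stop on an object; the grip force is fixed at half the most. Time passes only in rows, so rows that repeat a pose let the fingers close, or fill a call up. It gives the time, the measured TCP pose, the force, the opening and the grip force at its end, in the units of the state.
- r.state(): the state, without advancing time (a new reading comes with each control period).
- r.read_camera(name): name is "scene" or "side" or "wrist"; returns the picture (480x640x3 uint8, red, green, blue); there is no depth.
- r.calibration(name): a dict with "K" (3x3 intrinsics, pixels), "R" (3x3) and "t" (3): a world point X has camera coordinates R X + t. Camera axes: x right, y down, z forward; pixel columns grow to the right and rows downward; lengths in m; the calibration is good to about 2 mm. The wrist camera is an equidistant fisheye: a pixel r from the principal point sees the ray r / f radians off the axis. A picture is of the moment at which its call begins: read the wrist's pose just before it. calibration takes no time and is no camera call; for the wrist camera it gives the pose at the moment of the call.
- r.close_job(): hands the job in; it is judged then, once.
The state is a dict: "clock": time; "q": joint angles; "dq": joint speeds; "joint_efforts": joint torques, N m; "tcp_pos": TCP position; "ee_rot": TCP orientation; "ft_force": force on the tool from outside, world axes, zero at the start; "torque": the same for the moment, N m; "finger_gap": finger opening in m; "grip_force": force on a finger pad.
Only numpy, scipy, OpenCV 4.12 (cv2) and the standard library are available. Lean on these libraries where they do the work, as an engineer would, in place of code of your own. Each camera call takes 0.05 s, during which the arm holds its last target. There are 200 camera calls.

TASK

Pick up the cap puller, slide its fork well under the red cap on the push-button station and pull straight up until the cap pops off; do not touch the caps with the gripper. Then set the puller down upright on the black rubber mat with the red cap still lying in its fork, and let go. Leave the green and yellow caps on their posts.

Things in the scene. Friction and masses are not known exactly. Their poses are not given: they have to be found in the camera images.
- puller_grip (a point): Centre of the blue upright grip of the steel cap puller, a loose C-shaped tool (about 0.25 kg) standing on its flat fork; 85 mm above the tool's underside. The grip is a bar 22 x 22 mm, 58 mm tall (29 mm up and down from here), faces along the tool's x and y, z up. A bar below the grip (underside 40 mm below here) and a column 30 mm wide at x = -30 to -39 mm carry the fork.
- puller_fork (a point): Middle of the puller's fork slot on the fork's top face, straight below the grip, 80 mm under its centre; same axes. The fork is 5 mm thick, 42 mm wide, reaches from x = -40 to +25 mm; its slot is 24 mm wide, open towards +x, closed at x = -13 mm. Free height above the fork 40 mm.
- red_cap_under (a point): Centre of the underside of the red cap, a loose round button cap 41 mm across, 18 mm high, domed (30 g), z up. Snapped on a 15 mm thick post, its underside 22 mm above the station's top face: a free gap for the fork (20 mm over the 27 mm wide bezel round the post). Spring balls hold it: about 12 N straight up frees it after 3 mm; it clears the post after 10 mm.
- green_cap_under (a point): The same point of the green cap, alike but for colour; it must stay on.
- yellow_cap_under (a point): The same point of the yellow cap, alike but for colour; it must stay on.
- station: Fixed grey push-button station with an aluminium top face, 84 mm (x) by 236 mm (y), 40 mm high, origin at the centre of its underside on the bench. Three posts stand in a row along its y axis, 75 mm apart; which cap is on which post varies. Its -x side, towards the robot, is clear: the fork goes in along +x.
- mat: Fixed flat black rubber mat 180 x 180 mm, 4 mm thick, origin at the centre of its underside on the bench, axes along its edges. Free of other things.
Mind the look-alikes: they are no part of the job. Of the things that look like the part that bears puller_grip, the smaller one is meant. Of the things that look like the part that bears red_cap_under, the larger one is meant.

How it is judged:
By the outcome, as a careful person would: the job done as asked, in the order asked, and still so for the second after the job is handed in, with the robot touching nothing.
It also fails if it takes over 48 s, if anything falls off the work surface, if the arm or the gripper's body presses on something with over 40 N, if the wrist force passes 120 N, or if a joint passes its speed limit or range.

## Working session

There is one attempt and no reset: what is moved stays moved. The work goes in short steps, Python scripts to look and compute and a tool call to move; the robot and the scene stay as the last step left them, time stands still between calls to the robot, and variables do not carry over. Pictures are saved under pics/ and viewed, at most 10 in all, crops included, and the job is handed in when it is done.

Besides the shell and the picture viewer there is one more tool, called after "Call:" in YAML: its name, and indented under it one key for each argument. send_rows: Moves the arm, as the interface text tells. Its arguments: {"type":"object","properties":{"series":{"type":"array"}},"required":["series"]}

```bash
mkdir -p pics; python3 - <<'E'
from station import r
import cv2
for n in ("scene","side","wrist"):
    im=r.read_camera(n); cv2.imwrite(f"pics/{n}0.png",im[:,:,::-1])
    c=r.calibration(n); print(n,c)
s=r.state();print(s)
E
```

```text
scene {'K': array([[609.28947277,   0.        , 325.63754154],
       [  0.        , 609.28947277, 228.66680382],
       [  0.        ,   0.        ,   1.        ]]), 'R': array([[-8.83324838e-01, -4.68761218e-01, -3.88554981e-04],
       [-3.07533076e-01,  5.80134736e-01, -7.54232786e-01],
       [ 3.53780494e-01, -6.66113060e-01, -6.56607000e-01]]), 't': array([0.46703021, 0.26288995, 0.7584822 ])}
side {'K': array([[558.26051272,   0.        , 318.87580985],
       [  0.        , 558.26051272, 241.36075428],
       [  0.        ,   0.        ,   1.        ]]), 'R': array([[-0.89761095, -0.44078438,  0.00192884],
       [-0.23645149,  0.4778063 , -0.84604482],
       [ 0.37200173, -0.75987516, -0.53310829]]), 't': array([0.47487855, 0.21355359, 0.69908027])}
wrist {'K': array([[371.64829954,   0.        , 322.13534051],
       [  0.        , 371.64829954, 237.94737291],
       [  0.        ,   0.        ,   1.        ]]), 'R': array([[ 0.40867719, -0.91267623, -0.00224796],
       [-0.86633565, -0.38869938,  0.31364841],
       [-0.28713323, -0.12623347, -0.94953653]]), 't': array([-0.64801772, -0.04123596,  0.38055344])}
{'clock': 0.15, 'q': array([-1.23258416e+00,  1.24353884e-01,  1.65136437e+00, -2.02615374e-05,
        1.36746671e+00, -8.25810260e-02]), 'dq': array([ 0.00064928, -0.00078632, -0.00499356,  0.00081604, -0.00020672,
        0.00173452]), 'joint_efforts': array([ 5.09613765e-04, -4.24225080e+01, -3.66012418e+01, -6.82800965e-05,
        4.65202480e-03, -2.30473040e-05]), 'tcp_pos': array([ 0.26537894, -0.59297303,  0.30293381]), 'ee_rot': array([-3.14000413e+00, -1.11575417e-04,  4.20797210e-01]), 'ft_force': array([0.60820437, 0.45892362, 0.06049073]), 'torque': array([-0.06181748, -0.00338426, -0.01192928]), 'grip_force': 0.0, 'finger_gap': 0.08535907383395669}
```

View pics/scene0.png

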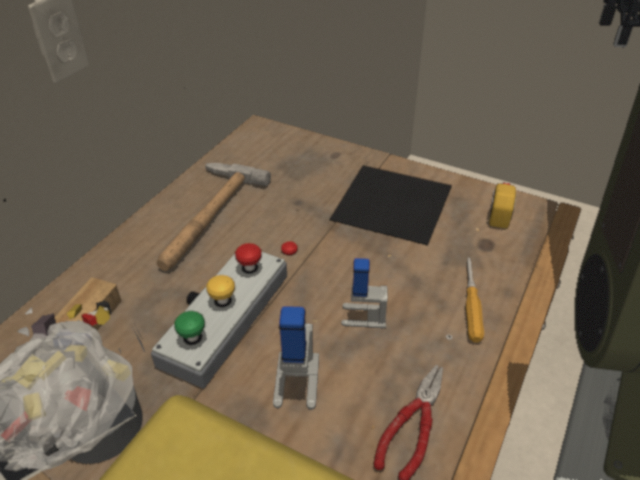

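View pics/side0.png

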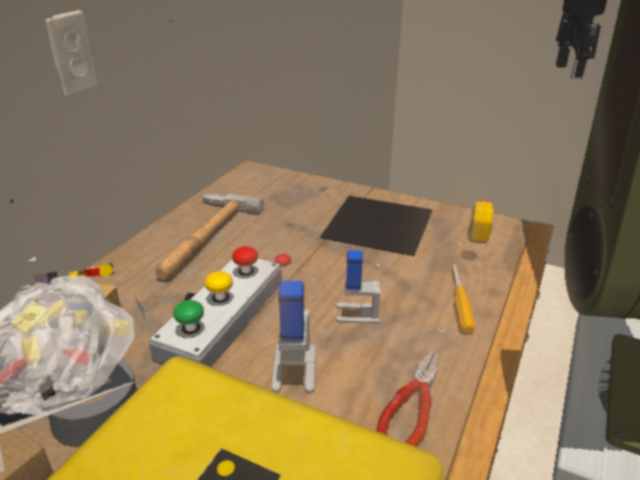

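The scene picture shows the station with red at (249,255), yellow (221,290) and green (189,327). The small puller is at (365,295), the larger look-alike at (295,350), the mat around (392,203), and a small red decoy at (289,248). I'll enlarge crops to measure.

```bash
python3 - <<'E'
import cv2,numpy as np
a=cv2.imread("pics/scene0.png"); b=cv2.imread("pics/side0.png")
f=lambda i,x,y,w,h,s:cv2.resize(i[y:y+h,x:x+w],None,fx=s,fy=s,interpolation=cv2.INTER_CUBIC)
# puller crops 66x.. scale 6
A=f(a,330,250,66,90,6); B=f(b,325,240,66,90,6)
cv2.imwrite("pics/pull.png",np.hstack([A,B]))
A=f(a,145,235,150,160,2.6); B=f(b,145,235,150,160,2.6)
cv2.imwrite("pics/stat.png",np.hstack([A,B]))
E
```

```text
(no output)
```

View pics/pull.png

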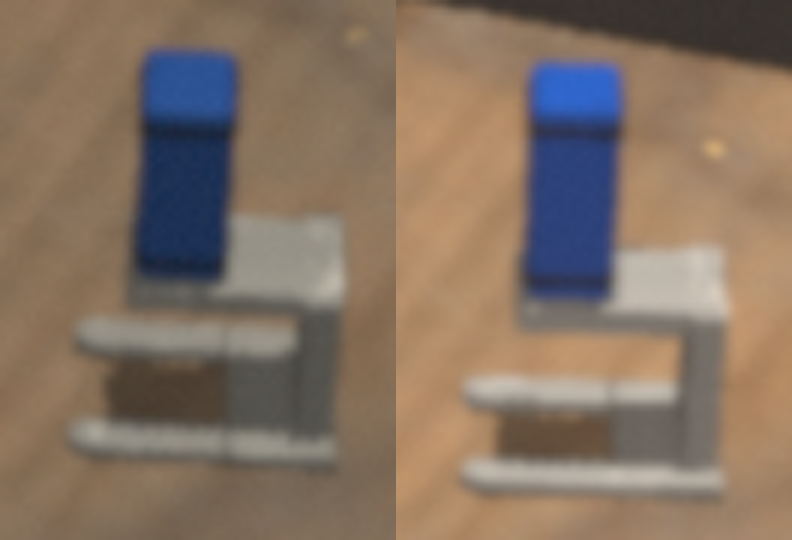

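View pics/stat.png

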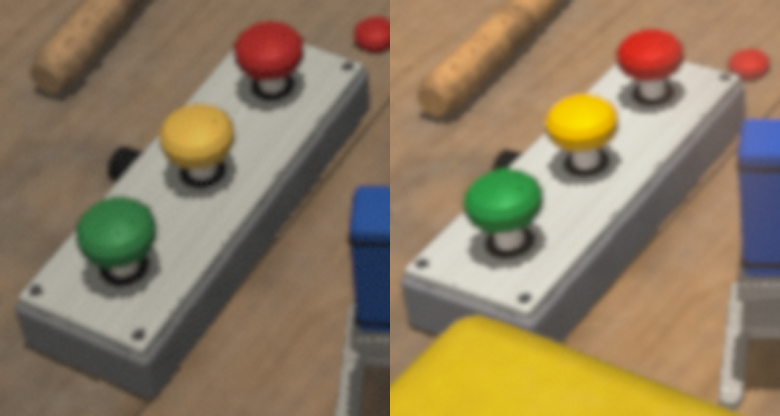

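The crops give pixel positions on the puller's grip, fork and slot, and on the station's corners and caps. I'll fit known-geometry models to both views.

```bash
cat >h.py <<'E'
import cv2,numpy as np
from scipy.optimize import least_squares
def proj(c,X):
    p=(c["R"]@np.asarray(X,float).T).T+c["t"]; p=p@c["K"].T; return p[:,:2]/p[:,2:]
def place(v,P):
    c,s=np.cos(v[2]),np.sin(v[2]); P=np.asarray(P,float)/1000
    return np.c_[v[0]+c*P[:,0]-s*P[:,1],v[1]+s*P[:,0]+c*P[:,1],P[:,2]]
E
python3 - <<'E'
from h import *
from station import r
C={n:r.calibration(n) for n in("scene","side")}
def fit(obs,P,v0,z=None):
    # obs: dict cam->px
    def f(v): return np.concatenate([(proj(C[n],place(v,P[n]))-obs[n]).ravel() for n in obs])
    s=least_squares(f,v0,loss="soft_l1",x_scale=[.1,.1,1]); 
    print(np.round(s.x,4)); 
    for n in obs: print(n,np.round(proj(C[n],place(s.x,P[n]))-obs[n],1).tolist())
    return s.x
P=[[11,-11,114],[-11,-11,114],[-11,11,114],[11,11,114],[11,11,56],[-11,11,56],[25,-16.5,2.5],[25,16.5,2.5],[-13,-12,5],[-13,12,5],[-40,21,0]]
A=np.array([[145,52],[236,52],[237,122],[142,122],[136,278],[226,277],[76,332],[68,437],[228,355],[228,422],[337,465]])
B=np.array([[535,65],[620,65],[621,125],[528,125],[525,298],[610,297],[463,390],[460,475],[612,403],[612,460],[722,494]])-[396,0]
o={"scene":(A+.5)/6-.5+[330,250],"side":(B+.5)/6-.5+[325,240]}
print("puller");fit(o,{n:P for n in o},[.5,-.2,0])
print("mat");M=[[90,-90,4],[-90,-90,4],[-90,90,4],[90,90,4]]
o={"scene":np.array([[370,168],[451,183],[428,241],[332,212]]),"side":np.array([[352,198],[432,207],[416,252],[323,238]])}
fit(o,{n:M for n in o},[.5,-.5,0])
# caps by colour
print("caps")
hs={"red":[(0,8)],"yellow":[(20,32)],"green":[(55,80)]}
box={"scene":{"red":(232,238,32,36),"yellow":(203,272,36,38),"green":(170,307,40,40)},"side":{"red":(228,243,33,32),"yellow":(202,268,34,34),"green":(168,296,40,34)}}
E_={}
for n in C:
    im=cv2.imread(f"pics/{n}0.png")
    for k,(x,y,w,h) in box[n].items():
        H=cv2.cvtColor(im[y:y+h,x:x+w],cv2.COLOR_BGR2HSV)
        m=((H[...,1]>150)&(H[...,2]>50)).astype(np.uint8)
        cc=cv2.connectedComponentsWithStats(m);i=1+np.argmax(cc[2][1:,4]);s=cc[2][i]
        E_[n,k]=(s[0]+x-.5,s[0]+x+s[2]-.5,s[1]+y+s[3]-.5); print(n,k,E_[n,k],s[4])
th=np.linspace(0,2*np.pi,72)
def cap(n,x,y):
    ring=np.c_[x+.0205*np.cos(th),y+.0205*np.sin(th),0*th+.0635]
    p=proj(C[n],ring); ring[:,2]=.062;q=proj(C[n],ring)
    return p[:,0].min(),p[:,0].max(),q[:,1].max()
for k in hs:
    f=lambda v:np.concatenate([np.subtract(cap(n,*v),E_[n,k]) for n in C])
    s=least_squares(f,[.8,-.2],x_scale=.1,diff_step=1e-3);print(k,np.round(s.x,4),np.round(s.fun,1))
T={"scene":np.array([[20,297],[148,352],[368,66]]),"side":np.array([[405,265],[743,80]])-[390,0]}
print("station")
K={"scene":[[42,118,40],[-42,118,40],[-42,-118,40]],"side":[[42,118,40],[-42,-118,40]]}
fit({n:(T[n]+.5)/2.6-.5+[145,235] for n in T},K,[.8,-.2,0])
E
```

```text
puller
[0.4636 0.0181 0.4259]
scene [[-0.2, -2.8], [0.5, -2.1], [0.2, -2.6], [-0.2, -3.3], [-0.4, -0.2], [0.1, 0.7], [-0.0, 1.1], [0.4, 0.4], [-0.2, -0.4], [-0.4, 0.7], [-0.3, 1.3]]
side [[-1.0, -2.1], [0.1, -1.8], [0.5, -3.3], [0.4, -3.6], [-0.3, 0.4], [0.6, 0.9], [-0.0, 1.6], [0.3, 1.3], [-0.3, 0.6], [0.2, 1.1], [-0.1, 2.3]]
mat
[ 0.5249 -0.2666  0.0895]
scene [[-3.8, -6.7], [4.5, -0.6], [2.0, 0.2], [-0.5, 2.8]]
side [[-0.6, -5.0], [3.3, 0.7], [-0.2, 1.0], [-1.5, -4.0]]
caps
scene red (np.float64(235.5), np.float64(260.5), np.float64(264.5)) 432
scene yellow (np.float64(206.5), np.float64(233.5), np.float64(299.5)) 483Traceback (most recent call last):
  File "<stdin>", line 29, in <module>
    return _wrapfunc(a, 'argmax', axis=axis, out=out, **kwds)
    return bound(*args, **kwds)
ValueError: attempt to get argmax of an empty sequence
```

```bash
cat >>h.py <<'E'
def back(c,p,z):
    p=np.atleast_2d(np.asarray(p,float)); d=np.c_[p,np.ones(len(p))]@np.linalg.inv(c["K"]).T@c["R"]; o=-c["R"].T@c["t"]
    return (o+d*((z-o[2])/d[:,2])[:,None])[:,:2]
E
python3 - <<'E'
from h import *
from station import r
np.set_printoptions(precision=4,suppress=True)
C={n:r.calibration(n) for n in("scene","side")}
for n in C: print("cam",n,-C[n]["R"].T@C[n]["t"])
A=np.array([[76,332],[68,437],[228,355],[228,422]])
B=np.array([[463,390],[460,475],[612,403],[612,460]])-[396,0]
for n,o in {"scene":(A+.5)/6-.5+[330,250],"side":(B+.5)/6-.5+[325,240]}.items():
    p=back(C[n],o,.0035);t=(p[0]+p[1])/2;b=(p[2]+p[3])/2;d=t-b
    yaw=np.arctan2(d[1],d[0]);L=np.hypot(*d);print("fork",n,p.tolist(),"len38?",L,"wid",np.hypot(*(p[0]-p[1])),np.hypot(*(p[2]-p[3])),"yaw",yaw,"origin",b+d/L*.013)
for n,o in {"scene":[[370,168],[451,183],[428,241],[332,212]],"side":[[352,198],[432,207],[416,252],[323,238]]}.items():
    p=back(C[n],o,.004);e=np.roll(p,-1,0)-p;print("mat",n,p.mean(0),np.hypot(*e.T),np.arctan2(e[:,1],e[:,0]))
T={"scene":np.array([[20,297],[148,352],[368,66],[270,92],[201,174],[123,268]]),"side":np.array([[405,265],[540,318],[743,80],[652,97],[585,161],[508,240]])-[[390,0]]}
for n in T:
    p=back(C[n],(T[n]+.5)/2.6-.5+[145,235],.041);print("stn",n,p.tolist(),"len",np.hypot(*(p[1]-p[2])),"w",np.hypot(*(p[0]-p[1])),"mid",(p[0]+p[2])/2,"yaw y-axis",np.arctan2(*(p[1]-p[2])[::-1])-np.pi/2,"posts yaw",np.arctan2(*(p[5]-p[3])[::-1])-np.pi/2,np.hypot(*(p[5]-p[3])))
E
```

```text
cam scene [0.2251 0.5716 0.6965]
cam side [0.2167 0.6385 0.5524]
fork scene [[0.49376268054010597, 0.012196255601054529], [0.4800408028495782, 0.043745122535415515], [0.4566192808485864, 0.0011962415687853944], [0.447384693994921, 0.021016494219524673]] len38? 0.03876078142897114 wid 0.03440379241007916 0.021865955490145573 yaw 0.4501351592105074 origin [0.4637 0.0168]
fork side [[0.49436002367749865, 0.010792684160069177], [0.4808063697215842, 0.04208471468673125], [0.457480053243161, -0.0014502137556140493], [0.44870069477698843, 0.01970641063884071]] len38? 0.03859289731851746 wid 0.03410121273559383 0.022905892055224437 yaw 0.4651352655886031 origin [0.4647 0.015 ]
mat scene [ 0.524  -0.2624] [0.1584 0.1756 0.1792 0.1548] [-2.9677  1.6841  0.0426 -1.5913]
mat side [ 0.522  -0.2593] [0.1662 0.1772 0.1727 0.1711] [-2.9206  1.6974  0.1811 -1.485 ]
stn scene [[0.6680243692825603, 0.23117832755452783], [0.5893830302858061, 0.2279334389909884], [0.5973982594672097, 0.0005894740791597686], [0.6368294867858815, 0.04622955881235402], [0.6351097492597317, 0.1179599050429947], [0.6328400216367736, 0.19121783281151983]] len 0.22748521332311072 w 0.07870825560887625 mid [0.6327 0.1159] yaw y-axis 0.03524136094416086 posts yaw 0.027508836847409457 0.14504315023272601
stn side [[0.6711104776149137, 0.22712549406916838], [0.5849449173332306, 0.22795811461395515], [0.5968963432766702, 0.002142184812595316], [0.6375175790385421, 0.042464086871945805], [0.6377161444991748, 0.11289473857780952], [0.6352159086837418, 0.1875418904106917]] len 0.22613197636365848 w 0.08616958300716074 mid [0.634  0.1146] yaw y-axis 0.0528761880594415 posts yaw 0.015863744950598502 0.14509606047735796
```

```bash
cat >>h.py <<'E'
def goto(s,xyz,yaw):
    y=s["ee_rot"][2]; d=np.array(xyz)-s["tcp_pos"]; c,n=np.cos(y),np.sin(y)
    return np.round([1e3*(c*d[0]+n*d[1]),1e3*(n*d[0]-c*d[1]),-1e3*d[2],-(yaw-y)],3)
E
python3 - <<'E'
from h import *
from station import r
C=r.calibration("scene");s=r.state()
print(goto(s,[.464,.016,.26],.455)); c=r.calibration("wrist"); print(-c["R"].T@c["t"]-s["tcp_pos"])
print("big puller top",back(C,[292,313],.14), "box top", back(C,[180,402],.1))
E
```

```text
[ 4.30052e+02 -4.74714e+02  4.29340e+01 -3.40000e-02]
[0.07299648 0.03355285 0.06989246]
big puller top [[0.48829543 0.16218161]] box top [[0.55197946 0.30525697]]
```

Call:
send_rows:
  series: [15,-17,1,0,0,0,1,45,-50,3,0,0,0,1,80,-88,5,0,0,0,1,115,-127,8,0,0,0,1,150,-166,11,0,0,-0.01,1,185,-204,15,0,0,-0.01,1,220,-243,18,0,0,-0.02,1,255,-282,20,0,0,-0.02,1]

```text
clock: 1.15
tcp_pos: [0.3831, -0.23, 0.2835]
ee_rot: [-3.141, -0.0, 0.44]
ft_force: [0.1, 0.4, 0.2]
finger_gap: 0.0854
grip_force: 0.0
```

Call:
send_rows:
  series: [35,-38,3,0,0,0,1,70,-77,6,0,0,-0.01,1,105,-116,12,0,0,-0.014,1,140,-155,18,0,0,-0.014,1,160,-178,22,0,0,-0.014,1,172,-190,23,0,0,-0.014,1,175,-193,23,0,0,-0.014,1,175,-193,23,0,0,-0.014,1]

```text
clock: 2.15
tcp_pos: [0.459, 0.0169, 0.261]
ee_rot: [3.141, 0.0, 0.454]
ft_force: [0.4, -0.1, -0.0]
finger_gap: 0.0854
grip_force: 0.0
```

```bash
python3 - <<'E'
from h import *
from station import r
c=r.calibration("wrist");s=r.state();im=r.read_camera("wrist")
cv2.imwrite("pics/w1.png",im[:,:,::-1]);np.savez("w1.npz",**c)
print(s["clock"],s["tcp_pos"],s["ee_rot"],s["ft_force"])
E
```

```text
2.15 [0.45903466 0.01691336 0.26103915] [3.14128574e+00 1.65115347e-04 4.54217801e-01] [ 0.35365738 -0.054131   -0.03502997]
```

View pics/w1.png

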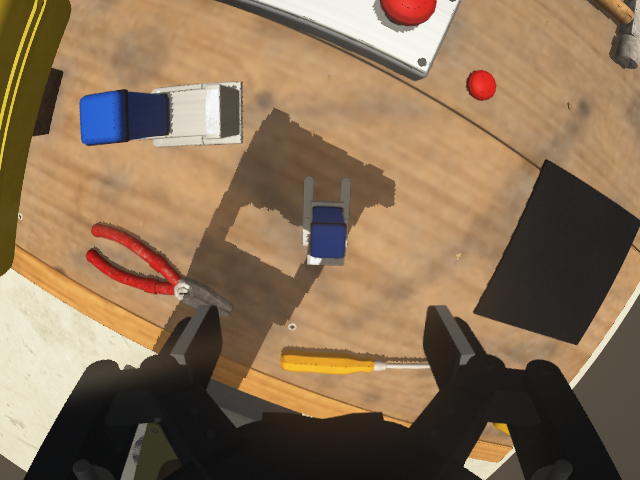

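The wrist view shows the grip top near (328,241), fork tips at (309,179) and (346,179), and the mat at (546,160)–(577,345). I'll back-project these through the fisheye model.

```bash
cat >>h.py <<'E'
def fback(c,p,z):
    p=np.atleast_2d(np.asarray(p,float));K=c["K"]; q=(p-K[:2,2])/K[0,0]; th=np.hypot(*q.T)[:,None]
    d=np.c_[q/np.maximum(th,1e-9)*np.sin(th),np.cos(th)]@c["R"]; o=-c["R"].T@c["t"]
    return (o+d*((z-o[2])/d[:,2])[:,None])[:,:2]
E
python3 - <<'E'
from h import *
np.set_printoptions(precision=4,suppress=True)
c=np.load("w1.npz")
g=fback(c,[[310,223],[346,223],[345.5,258],[310.5,258]],.114);print("grip",g,g.mean(0),np.hypot(*(np.roll(g,-1,0)-g).T))
f=fback(c,[[308.5,178],[345.5,178]],.005);t=f.mean(0);print("tips",f,t,np.hypot(*(f[0]-f[1])))
d=t-g.mean(0);print("yaw",np.arctan2(d[1],d[0]),np.hypot(*d),"yaw from tips",np.arctan2(*(f[0]-f[1])[::-1])-np.pi/2)
m=fback(c,[[546,160],[639,223],[577,345],[474,313]],.004);e=np.roll(m,-1,0)-m;print("mat",m.mean(0),np.hypot(*e.T),np.arctan2(e[:,1],e[:,0]))
s=fback(c,[[420,77],[461,0]],.04);print("stn corner",s)
im=cv2.imread("pics/w1.png");cv2.imwrite("pics/w1c.png",cv2.resize(im[160:280,270:390],None,fx=5,fy=5,interpolation=cv2.INTER_CUBIC))
E
```

```text
grip [[0.4718 0.0324]
 [0.4814 0.0128]
 [0.4609 0.0026]
 [0.4513 0.0223]] [0.4663 0.0175] [0.0219 0.0228 0.022  0.0228]
tips [[0.4789 0.0412]
 [0.4933 0.0118]] [0.4861 0.0265] 0.03274648490809568
yaw 0.4240438272792021 0.021687002014789288 yaw from tips 0.4559134912671654
mat [ 0.5257 -0.2567] [0.1758 0.175  0.1789 0.1771] [-1.48   -3.0146  1.6739  0.1089]
stn corner [[ 0.5969  0.0003]
 [ 0.6754 -0.001 ]]
```

View pics/w1c.png

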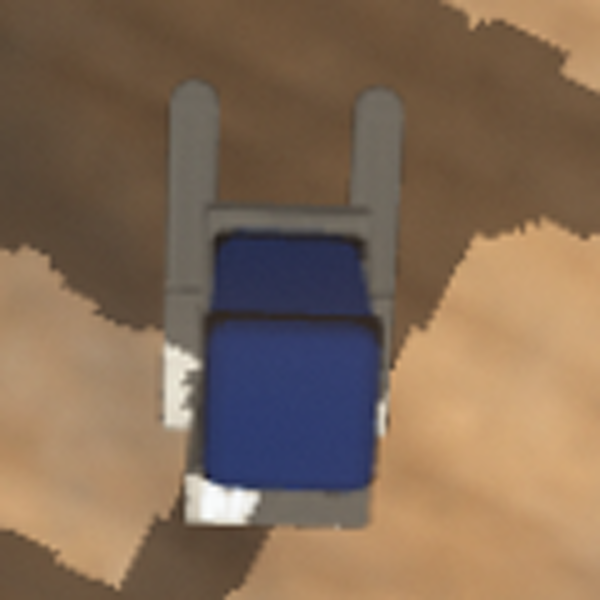

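```bash
python3 - <<'E'
from h import *
from station import r
print(goto(r.state(),[.4655,.017,.141],.42))
E
```

```text
[5.99400e+00 2.55000e+00 1.20069e+02 3.40000e-02]
```

Call:
send_rows:
  series: [3,1,10,0,0,0.017,1,6,2.5,30,0,0,0.034,1,6,2.5,55,0,0,0.034,1,6,2.5,80,0,0,0.034,1,6,2.5,100,0,0,0.034,1,6,2.5,113,0,0,0.034,1,6,2.5,120,0,0,0.034,1,6,2.5,120,0,0,0.034,1]

```text
clock: 3.2
tcp_pos: [0.4654, 0.0177, 0.1407]
ee_rot: [-3.141, 0.0, 0.42]
ft_force: [0.3, -0.2, 0.1]
finger_gap: 0.0857
grip_force: 0.0
```

Call:
send_rows:
  series: [0,0,0,0,0,0,0.7,0,0,0,0,0,0,0.5,0,0,0,0,0,0,0.4,0,0,0,0,0,0,0.3,0,0,0,0,0,0,0.2,0,0,0,0,0,0,0.1,0,0,0,0,0,0,0,0,0,0,0,0,0,0]

```text
clock: 4.2
tcp_pos: [0.4656, 0.0179, 0.1411]
ee_rot: [3.141, -0.0, 0.421]
ft_force: [0.8, 0.6, 1.8]
finger_gap: 0.0212
grip_force: 59.3
```

```bash
python3 - <<'E'
from h import *
from station import r
print(goto(r.state(),[.545,.039,.200],.015))
E
```

```text
[ 81.072  13.113 -58.889   0.406]
```

Call:
send_rows:
  series: [0,0,-6,0,0,0,0,0,0,-20,0,0,0,0,5,1,-40,0,0,0.03,0,20,3,-55,0,0,0.1,0,40,6,-59,0,0,0.2,0,60,10,-59,0,0,0.3,0,76,12,-59,0,0,0.38,0,81,13,-59,0,0,0.406,0]

```text
clock: 5.2
tcp_pos: [0.5452, 0.0393, 0.2004]
ee_rot: [3.141, -0.0, 0.015]
ft_force: [-0.3, 0.1, -3.5]
finger_gap: 0.0216
grip_force: 59.0
```

```bash
python3 - <<'E'
from h import *
from station import r
c=r.calibration("wrist");s=r.state();im=r.read_camera("wrist")
cv2.imwrite("pics/w2.png",cv2.resize(im[100:420,150:550,::-1],None,fx=2,fy=1.875,interpolation=cv2.INTER_CUBIC));np.savez("w2.npz",**c)
print(s["clock"],s["tcp_pos"],s["ee_rot"],s["ft_force"],s["finger_gap"])
cv2.imwrite("pics/w2full.png",im[:,:,::-1])
E
```

```text
5.2 [0.54524853 0.03926223 0.20043059] [ 3.14148042e+00 -1.47620013e-04  1.47393549e-02] [-0.33253851  0.14889767 -3.53055215] 0.021629142815493777
```

View pics/w2full.png

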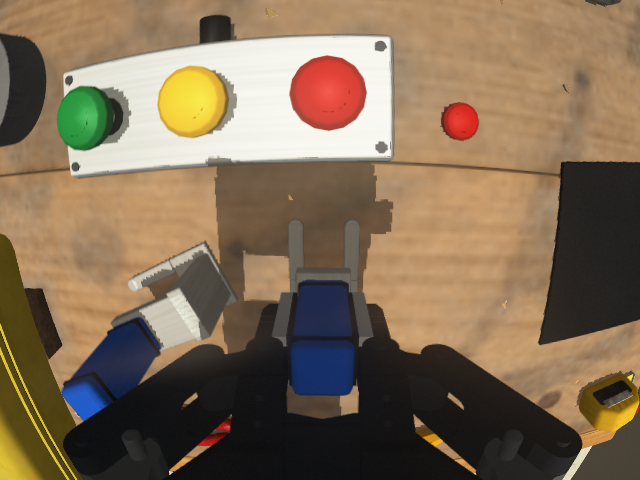

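The wrist view shows the fork tips at (296,221) and (351,221), the red cap at about (328,93) with extents 290–366 by 56–130, and the station's right corners at (392,38) and (392,160).

```bash
python3 - <<'E'
from h import *
np.set_printoptions(precision=4,suppress=True)
c=np.load("w2.npz")
f=fback(c,[[296,220.5],[351.5,220.5]],.0643);print("tips",f,f.mean(0),np.hypot(*(f[0]-f[1])))
im=cv2.imread("pics/w2full.png");H=cv2.cvtColor(im,cv2.COLOR_BGR2HSV)
def blob(lo,hi,x,y,w,h):
    m=cv2.inRange(H[y:y+h,x:x+w],lo,hi);k=max(cv2.findContours(m,cv2.RETR_EXTERNAL,cv2.CHAIN_APPROX_NONE)[0],key=cv2.contourArea)
    p=cv2.convexHull(k)[:,0]+[x,y];return p
for n,a in {"red":((0,150,80),(8,255,255),280,45,100,95),"yellow":((15,150,80),(35,255,255),150,55,85,90),"green":((45,120,40),(85,255,255),50,75,70,85)}.items():
    p=blob(*a);w=fback(c,p,.066);(x,y),rad=cv2.minEnclosingCircle((w*1000).astype(np.float32));A=least_squares(lambda v:np.hypot(*(w-v[:2]).T)-v[2],[x/1e3,y/1e3,.02]).x
    print(n,p.min(0),p.max(0),"enc",x,y,rad,"lsq",A)
s=fback(c,[[392,38],[392,160],[72,176],[64,73]],.04);print(s);e=np.roll(s,-1,0)-s;print(s.mean(0),np.hypot(*e.T),np.arctan2(e[:,1],e[:,0]))
E
```

```text
tips [[0.5675 0.0555]
 [0.568  0.0235]] [0.5677 0.0395] 0.03199250395385227
red [290  56] [365 129] enc 640.297119140625 38.46540451049805 20.462913513183594 lsq [0.6402 0.0385 0.0203]
yellow [158  66] [226 136] enc 637.3355102539062 115.02195739746094 21.090181350708008 lsq [0.6374 0.1151 0.0207]
green [57 87] [107 149] enc 635.5697631835938 192.32302856445312 21.747272491455078 lsq [0.6348 0.1924 0.0209]
[[ 0.6785 -0.0007]
 [ 0.6011 -0.0028]
 [ 0.5942  0.2245]
 [ 0.671   0.2274]]
[0.6362 0.1121] [0.0774 0.2274 0.0769 0.2282] [-3.1137  1.6012  0.0376 -1.538 ]
```

```bash
python3 - <<'E'
from h import *
from station import r
print(goto(r.state(),[.558,.0359,.191],.033))
E
```

```text
[12.664  3.523  9.306 -0.019]
```

Call:
send_rows:
  series: [3,1,2,0,0,-0.005,0,6,2,5,0,0,-0.01,0,10,3,8,0,0,-0.015,0,12.5,3.5,9.3,0,0,-0.018,0,12.5,3.5,9.3,0,0,-0.018,0,12.5,3.5,9.3,0,0,-0.018,0,12.5,3.5,9.3,0,0,-0.018,0,12.5,3.5,9.3,0,0,-0.018,0]

```text
clock: 6.25
tcp_pos: [0.5572, 0.0358, 0.1907]
ee_rot: [3.142, -0.0, 0.033]
ft_force: [-0.1, -0.5, -2.4]
finger_gap: 0.0211
grip_force: 59.0
```

```bash
python3 - <<'E'
from h import *
from station import r
s=r.state();o=[]
for n in("scene","side"):
    im=r.read_camera(n)[:,:,::-1];cv2.imwrite(f"pics/{n}2.png",im)
    o.append(cv2.resize(im[220:340,220:350],None,fx=3,fy=3,interpolation=cv2.INTER_CUBIC))
    c=r.calibration(n);P=place([s["tcp_pos"][0],s["tcp_pos"][1],.033],[[25,-16.5,55],[25,16.5,55],[-13,12,55],[0,0,164]])
    print(n,np.round((proj(c,P)-[220,220])*3+[390*(n=="side"),0]).tolist())
cv2.imwrite("pics/c2.png",np.hstack(o));print(s["tcp_pos"],s["ee_rot"])
E
```

```text
scene [[203.0, 134.0], [170.0, 176.0], [243.0, 195.0], [224.0, 1.0]]
side [[577.0, 139.0], [547.0, 173.0], [618.0, 186.0], [600.0, -20.0]]
[0.55723204 0.03582895 0.19071968] [ 3.14158972e+00 -1.57127297e-04  3.28899501e-02]
```

View pics/c2.png

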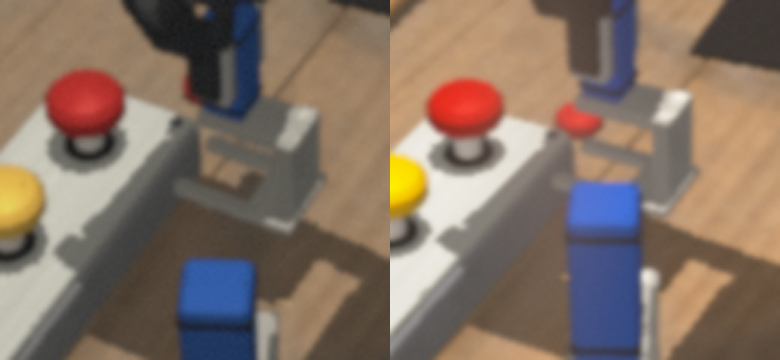

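```bash
python3 - <<'E'
from h import *
from station import r
th=np.linspace(0,6.283,90)
for n in("scene","side"):
    c=r.calibration(n);off=[390*(n=="side"),0]
    P=np.c_[.6395+.0205*np.cos(th),.0385+.0205*np.sin(th),0*th+.062];p=(proj(c,P)-220)*3+off
    print(n,"cap u",p[:,0].min().round(),p[:,0].max().round(),"bottom",p[:,1].max().round())
    P[:,:2]=(P[:,:2]-[.6395,.0385])*13.5/20.5+[.6395,.0385];P[:,2]=.042;p=(proj(c,P)-220)*3+off
    print("bezel u",p[:,0].min().round(),p[:,0].max().round(),"v",p[:,1].min().round(),p[:,1].max().round())
    q=(proj(c,place([.6365,.1135,.033],[[-42,-118,40]]))-220)*3+off;print("corner",q.round())
    for z in (45,50,55):
        print(z,((proj(c,place([.5572,.0358,.033],[[25,-16.5,z-.5],[25,16.5,z-.5],[-40,21,z-5]]))-220)*3+off).round().tolist())
E
```

```text
scene cap u 45.0 127.0 bottom 138.0
bezel u 63.0 116.0 v 119.0 156.0
corner [[203. 113.]]
45 [[204.0, 149.0], [171.0, 191.0], [285.0, 247.0]]
50 [[203.0, 141.0], [171.0, 184.0], [285.0, 240.0]]
55 [[203.0, 134.0], [170.0, 177.0], [285.0, 233.0]]
side cap u 425.0 504.0 bottom 141.0
bezel u 441.0 493.0 v 135.0 165.0
corner [[576. 130.]]
45 [[578.0, 155.0], [548.0, 189.0], [660.0, 234.0]]
50 [[577.0, 147.0], [547.0, 182.0], [660.0, 226.0]]
55 [[577.0, 140.0], [547.0, 174.0], [660.0, 218.0]]
```

```bash
python3 - <<'E'
from h import *
from station import r
o=[]
S=6
for n,(x,y,w,h) in {"scene":(270,245,66,95),"side":(270,235,60,95)}.items():
    c=r.calibration(n);im=cv2.imread(f"pics/{n}2.png")[y:y+h,x:x+w];im=cv2.resize(im,None,fx=S,fy=S,interpolation=cv2.INTER_CUBIC)
    for P in ([[-40,21,50],[25,21,50]],[[-40,21,55],[25,21,55]],[[-40,-21,55],[25,-21,55]],[[-39,15,55],[-39,15,95]],[[-30,15,55],[-30,15,95],[10,15,95]]):
        p=(proj(c,place([.5572,.0358,.033],P))-[x,y]+.5)*S
        cv2.polylines(im,[p.round().astype(int)],False,(0,255,255),1)
    o.append(im)
cv2.imwrite("pics/ov.png",np.hstack(o))
E
```

```text
(no output)
```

View pics/ov.png

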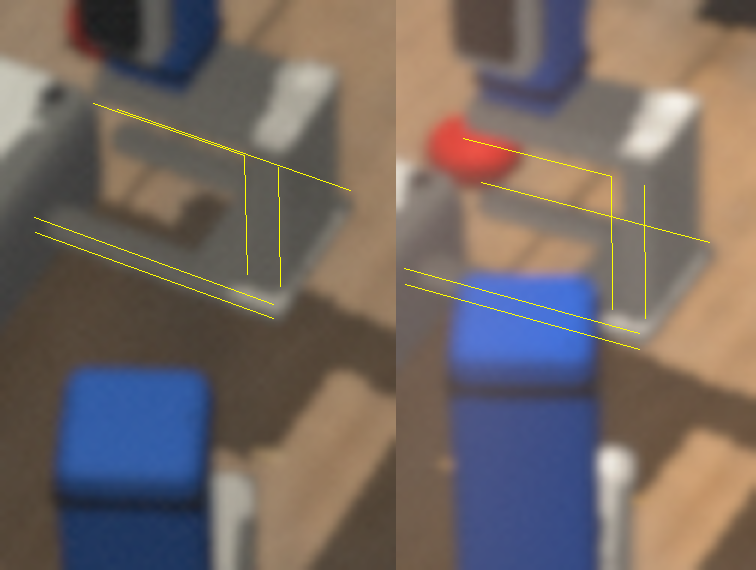

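The overlay matches the puller in height and attitude, and it sits about 2 mm back in x. The path under the cap is clear, so I'm inserting now.

Call:
send_rows:
  series: [5,0,0,0,0,0,0,15,0,0,0,0,0,0,25,0,0,0,0,0,0,35,0,0,0,0,0,0,45,0,0,0,0,0,0,53,0,0,0,0,0,0,58,0,0,0,0,0,0,60,0,0,0,0,0,0]

```text
clock: 7.35
tcp_pos: [0.6174, 0.0378, 0.1905]
ee_rot: [3.142, 0.0, 0.033]
ft_force: [-0.0, 0.1, -3.1]
finger_gap: 0.0211
grip_force: 59.0
```

Call:
send_rows:
  series: [3,0,0,0,0,0,0,8,0,0,0,0,0,0,13,0,0,0,0,0,0,18,0,0,0,0,0,0,22,0,0,0,0,0,0,25,0,0,0,0,0,0,25,0,0,0,0,0,0,25,0,0,0,0,0,0]

```text
clock: 8.35
tcp_pos: [0.6421, 0.0386, 0.1905]
ee_rot: [-3.142, 0.0, 0.033]
ft_force: [-1.0, 0.0, -3.4]
finger_gap: 0.0214
grip_force: 59.0
```

```bash
python3 - <<'E'
from h import *
from station import r
np.set_printoptions(precision=4,suppress=True)
o=[]
for n in("scene","side","wrist"):
    im=r.read_camera(n)[:,:,::-1]
    x,y,w,h={"scene":(215,225,100,110),"side":(215,220,100,110),"wrist":(200,140,260,260)}[n]
    o.append(cv2.resize(im[y:y+h,x:x+w],(264,290) if n!="wrist" else (270,290),interpolation=cv2.INTER_CUBIC))
cv2.imwrite("pics/c3.png",np.hstack(o));s=r.state();print(s["tcp_pos"],s["ft_force"],s["torque"])
E
```

```text
[0.6421 0.0386 0.1906] [-0.975   0.271  -2.5921] [ 0.0051 -0.1097  0.0234]
```

View pics/c3.png

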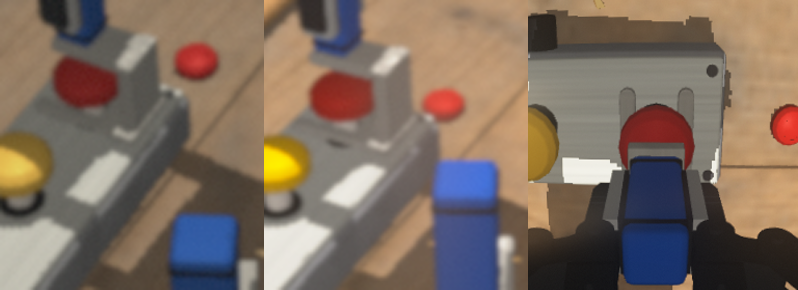

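The fork's tines sit on both sides under the red cap and protrude past it, with no contact force. Pulling up slowly.

Call:
send_rows:
  series: [0,0,-2,0,0,0,0,0,0,-4,0,0,0,0,0,0,-6,0,0,0,0,0,0,-7.5,0,0,0,0,0,0,-9,0,0,0,0,0,0,-10.5,0,0,0,0,0,0,-12,0,0,0,0,0,0,-13,0,0,0,0]

```text
clock: 9.5
tcp_pos: [0.6422, 0.0386, 0.2041]
ee_rot: [3.142, 0.0, 0.033]
ft_force: [-0.2, 0.4, -2.9]
finger_gap: 0.0215
grip_force: 59.6
```

Call:
send_rows:
  series: [0,0,-2,0,0,0,0,0,0,-4,0,0,0,0,0,0,-7,0,0,0,0,0,0,-10,0,0,0,0,0,0,-14,0,0,0,0,0,0,-18,0,0,0,0,0,0,-21,0,0,0,0,0,0,-22,0,0,0,0]

```text
clock: 10.5
tcp_pos: [0.6423, 0.0385, 0.226]
ee_rot: [3.142, -0.0, 0.033]
ft_force: [0.0, 0.7, -3.0]
finger_gap: 0.0214
grip_force: 59.6
```

```bash
cat >capchk.py <<'E'
from h import *
from station import r
s=r.state()
for n in("scene","side"):
    H=cv2.cvtColor(r.read_camera(n)[:,:,::-1].copy(),cv2.COLOR_BGR2HSV);c=r.calibration(n)
    m=cv2.inRange(H,(0,150,40),(8,255,255))|cv2.inRange(H,(172,150,40),(180,255,255))
    k=cv2.connectedComponentsWithStats(m)
    t=s["tcp_pos"];lift=t[2]-.141;y=s["ee_rot"][2]
    e=proj(c,place([t[0],t[1],y],[[0,0,1000*lift+13]]))
    print(n,"expected cap",e.round(1),"red blobs",[(k[3][i].round(1).tolist(),k[2][i].tolist()) for i in range(1,k[0]) if k[2][i,4]>60])
w=r.read_camera("wrist")[:,:,::-1].copy();H=cv2.cvtColor(w,cv2.COLOR_BGR2HSV)
k=cv2.connectedComponentsWithStats(cv2.inRange(H,(0,150,40),(8,255,255)));print("wrist",[(k[3][i].round(1).tolist(),k[2][i].tolist()) for i in range(1,k[0]) if k[2][i,4]>150])
print(s["clock"],s["tcp_pos"],s["ee_rot"],s["ft_force"],s["finger_gap"])
E
python3 capchk.py
```

```text
scene expected cap [[245.1 238.1]] red blobs [([245.2, 241.1], [234, 231, 23, 21, 376]), ([288.9, 247.8], [282, 242, 15, 13, 163]), ([89.2, 318.9], [82, 314, 15, 11, 109]), ([406.4, 438.7], [374, 400, 58, 80, 1491])]
side expected cap [[241.7 239.5]] red blobs [([242.6, 240.7], [231, 232, 23, 18, 353]), ([282.8, 258.5], [276, 254, 14, 10, 117]), ([91.5, 271.8], [84, 268, 15, 8, 99]), ([408.1, 409.6], [377, 381, 55, 64, 1283])]
wrist [([438.2, 237.6], [422, 222, 33, 33, 835]), ([323.6, 253.5], [289, 232, 69, 54, 2112])]
10.5 [0.64232565 0.03854438 0.22599423] [ 3.14153291e+00 -4.42340832e-04  3.28234510e-02] [ 0.00622712  0.65477737 -2.98174369] 0.021411042391909545
```

The red cap came off and is riding in the fork. In both views its blob rose to the expected carried position. Next is a gentle move to the mat.

Call:
send_rows:
  series: [-0.4,1,-2,0,0,0,0,-1.7,4,-5,0,0,0,0,-3.8,9,-8,0,0,0,0,-6.7,16,-10,0,0,0,0,-10.5,25,-10,0,0,0,0,-14.6,35,-10,0,0,0,0,-19.2,46,-10,0,0,0,0,-24.2,58,-10,0,0,0,0]

```text
clock: 11.65
tcp_pos: [0.6195, -0.0211, 0.2355]
ee_rot: [3.142, 0.0, 0.033]
ft_force: [-0.6, 1.1, -3.3]
finger_gap: 0.0211
grip_force: 59.6
```

Call:
send_rows:
  series: [-5.4,13,0,0,0,0,0,-11.3,27,0,0,0,0,0,-17.6,42,0,0,0,0,0,-23.8,57,0,0,0,0,0,-30.1,72,0,0,0,0,0,-36.4,87,0,0,0,0,0,-42.6,102,0,0,0,0,0,-48.9,117,0,0,0,0,0]

```text
clock: 12.65
tcp_pos: [0.5745, -0.1397, 0.2356]
ee_rot: [3.142, 0.0, 0.033]
ft_force: [0.4, 0.2, -3.1]
finger_gap: 0.0217
grip_force: 59.6
```

Call:
send_rows:
  series: [-6.3,15,0,0,0,0,0,-12.5,30,0,0,0,0,0,-18.8,45,0,0,0,0,0,-24.7,59,1,0,0,0,0,-30.1,72,3,0,0,0,0,-35.1,84,6,0,0,0,0,-39.3,94,10,0,0,0,0,-42.6,102,15,0,0,0,0]

```text
clock: 13.65
tcp_pos: [0.5354, -0.2426, 0.2203]
ee_rot: [-3.141, -0.0, 0.033]
ft_force: [0.4, 0.5, -3.4]
finger_gap: 0.0213
grip_force: 59.6
```

```bash
cat >>capchk.py <<'E'
print(goto(s,[.53,-.257,.152],s["ee_rot"][2]))
E
python3 capchk.py
```

```text
scene expected cap [[388.2 163.5]] red blobs [([389.2, 165.3], [379, 157, 22, 17, 285]), ([288.9, 247.8], [282, 242, 15, 13, 163]), ([89.2, 318.9], [82, 314, 15, 11, 111]), ([406.5, 438.3], [374, 400, 58, 80, 1508])]
side expected cap [[373.7 183.5]] red blobs [([375.5, 185.1], [366, 179, 20, 13, 221]), ([282.7, 258.5], [276, 254, 14, 10, 112]), ([91.5, 271.8], [84, 268, 15, 8, 101]), ([408.1, 409.5], [377, 380, 54, 65, 1266])]
wrist [([110.0, 108.1], [95, 92, 31, 33, 787]), ([323.2, 253.6], [288, 231, 71, 55, 2231]), ([17.6, 369.5], [0, 348, 38, 38, 724])]
13.65 [ 0.53542782 -0.24264218  0.22026388] [-3.14148933e+00 -1.85814032e-05  3.26584346e-02] [ 0.39976981  0.52379884 -3.39028258] 0.021277984839065425
[-5.894 14.173 68.264 -0.   ]
```

Call:
send_rows:
  series: [-2,5,6,0,0,0,0,-4,9,14,0,0,0,0,-5,12,23,0,0,0,0,-6,14,33,0,0,0,0,-6,14,43,0,0,0,0,-6,14,53,0,0,0,0,-6,14,61,0,0,0,0,-6,14,66,0,0,0,0]

```text
clock: 14.8
tcp_pos: [0.53, -0.2561, 0.1539]
ee_rot: [-3.141, 0.001, 0.033]
ft_force: [0.1, -0.4, -3.0]
finger_gap: 0.0215
grip_force: 59.6
```

Call:
send_rows:
  series: [0,0,1.5,0,0,0,0,0,0,3,0,0,0,0,0,0,4,0,0,0,0,0,0,5,0,0,0,0,0,0,6,0,0,0,0,0,0,7,0,0,0,0,0,0,7.5,0,0,0,0,0,0,7.5,0,0,0,0]

```text
clock: 15.8
tcp_pos: [0.5301, -0.2562, 0.1471]
ee_rot: [-3.142, 0.0, 0.033]
ft_force: [0.2, -0.7, -4.1]
finger_gap: 0.021
grip_force: 59.6
```

Lower until light contact.

Call:
send_rows:
  series: [0,0,0.5,0,0,0,0,0,0,1,0,0,0,0,0,0,1.5,0,0,0,0,0,0,1.5,0,0,0,0,0,0,1.5,0,0,0,0,0,0,1.5,0,0,0,0,0,0,1.5,0,0,0,0,0,0,1.5,0,0,0,0]

```text
clock: 16.8
tcp_pos: [0.5301, -0.2563, 0.1456]
ee_rot: [3.142, -0.0, 0.033]
ft_force: [-0.8, -0.5, -3.7]
finger_gap: 0.0216
grip_force: 59.6
```

Call:
send_rows:
  series: [0,0,0.3,0,0,0,0,0,0,0.6,0,0,0,0,0,0,0.9,0,0,0,0,0,0,1.2,0,0,0,0,0,0,1.2,0,0,0,0,0,0,1.2,0,0,0,0,0,0,1.2,0,0,0,0,0,0,1.2,0,0,0,0]

```text
clock: 17.8
tcp_pos: [0.5303, -0.2564, 0.1451]
ee_rot: [3.141, -0.0, 0.033]
ft_force: [-3.4, 0.8, 4.8]
finger_gap: 0.0216
grip_force: 60.9
```

Contact: the vertical force rose about 8 N. Releasing slowly, then rising.

Call:
send_rows:
  series: [0,0,0,0,0,0,0.25,0,0,0,0,0,0,0.3,0,0,0,0,0,0,0.4,0,0,0,0,0,0,0.5,0,0,0,0,0,0,0.7,0,0,0,0,0,0,0.9,0,0,0,0,0,0,1,0,0,0,0,0,0,1]

```text
clock: 18.8
tcp_pos: [0.5301, -0.2563, 0.1445]
ee_rot: [3.142, -0.0, 0.033]
ft_force: [0.1, 0.4, 0.9]
finger_gap: 0.0852
grip_force: 0.0
```

Call:
send_rows:
  series: [0,0,-5,0,0,0,1,0,0,-15,0,0,0,1,0,0,-30,0,0,0,1,0,0,-50,0,0,0,1,0,0,-70,0,0,0,1,0,0,-90,0,0,0,1,0,0,-105,0,0,0,1,0,0,-110,0,0,0,1]

```text
clock: 19.8
tcp_pos: [0.5305, -0.2565, 0.2562]
ee_rot: [3.14, -0.002, 0.033]
ft_force: [0.3, 0.3, -0.1]
finger_gap: 0.0854
grip_force: 0.0
```

```bash
sed -i 's/lift=t\[2\]-.141/lift=.004/' capchk.py; python3 capchk.py; python3 - <<'E'
from h import *
from station import r
c=r.calibration("scene");H=cv2.cvtColor(r.read_camera("scene")[:,:,::-1].copy(),cv2.COLOR_BGR2HSV)
cw=r.calibration("wrist");W=r.read_camera("wrist");cv2.imwrite("pics/w9.png",W[:,:,::-1]);HW=cv2.cvtColor(W[:,:,::-1].copy(),cv2.COLOR_BGR2HSV)
for n,(lo,hi) in {"yellow":((18,150,60),(35,255,255)),"green":((45,120,40),(85,255,255)),"blue":((105,120,30),(130,255,255))}.items():
    k=cv2.connectedComponentsWithStats(cv2.inRange(H,lo,hi));print(n,[(k[3][i].round(1).tolist(),k[2][i].tolist()) for i in range(1,k[0]) if k[2][i,4]>60])
    k=cv2.connectedComponentsWithStats(cv2.inRange(HW,lo,hi))
    if n=="blue": print("wrist",[(k[3][i].round(1).tolist(),k[2][i].tolist(),fback(cw,k[3][i],.1).round(4)) for i in range(1,k[0]) if k[2][i,4]>200])
print("blue expected",proj(c,[[.53,-.256,.089]]))
k=cv2.connectedComponentsWithStats(cv2.inRange(HW,(0,150,40),(8,255,255)));print("red w",[(k[2][i].tolist(),fback(cw,k[3][i],.02).round(4)) for i in range(1,k[0]) if k[2][i,4]>200])
E
```

```text
scene expected cap [[391.  194.6]] red blobs [([391.8, 195.9], [381, 188, 22, 17, 293]), ([288.9, 247.8], [282, 242, 15, 13, 162]), ([89.2, 318.9], [82, 314, 15, 12, 110]), ([406.6, 438.3], [374, 400, 58, 80, 1517])]
side expected cap [[376.5 216.2]] red blobs [([377.7, 216.5], [367, 209, 22, 16, 253]), ([282.8, 258.5], [276, 254, 14, 10, 113]), ([91.5, 271.8], [84, 268, 15, 8, 101]), ([408.1, 409.6], [377, 380, 54, 65, 1271])]
wrist [([117.1, 104.9], [104, 91, 27, 29, 638]), ([322.5, 207.1], [299, 193, 48, 39, 811]), ([20.6, 350.4], [0, 330, 43, 37, 803])]
19.8 [ 0.53052143 -0.25649843  0.2561542 ] [ 3.14039332e+00 -1.84916079e-03  3.28010577e-02] [ 0.33318122  0.26884961 -0.05697037] 0.08538767426794082
[ -0.538   0.484 104.154  -0.   ]
yellow [([502.4, 205.7], [490, 184, 25, 44, 806]), ([220.2, 286.9], [207, 276, 27, 24, 487]), ([474.0, 315.8], [466, 288, 18, 54, 704]), ([73.8, 310.7], [68, 305, 13, 13, 100]), ([101.9, 315.9], [96, 307, 13, 17, 148]), ([188.0, 444.3], [146, 404, 91, 76, 1466]), ([209.2, 423.1], [199, 411, 22, 20, 154]), ([231.2, 432.5], [222, 423, 17, 19, 79]), ([271.9, 473.9], [260, 467, 23, 13, 92]), ([314.1, 473.6], [307, 466, 15, 14, 97])]
green [([189.2, 324.0], [176, 312, 27, 26, 537])]
blue [([394.4, 163.9], [387, 148, 16, 32, 365]), ([292.5, 333.6], [280, 307, 25, 55, 1211])]
wrist [([323.8, 227.6], [308, 218, 33, 19, 558], array([[ 0.5425, -0.2557]])), ([324.0, 255.0], [306, 238, 36, 35, 1208], array([[ 0.5242, -0.2564]]))]
blue expected [[394.06925012 162.0159318 ]]
red w [([104, 89, 27, 30, 644], array([[ 0.6284, -0.0695]])), ([300, 192, 48, 39, 815], array([[ 0.5368, -0.2555]])), ([0, 330, 43, 37, 795], array([[0.3354, 0.1475]]))]
```

```bash
python3 -c "
from station import r
print(r.close_job())"
```

```text
the job is handed in; nothing more can be done
None
```

The job is handed in: the red cap is off and lying in the fork of the puller, which stands upright and released on the mat, and the green and yellow caps are still on their posts (about 20 s used).

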